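# Refit the snap ring on a food processor's spindle

### The job

The food processor base needs its snap ring back: first slide its red speed slider back to the white off line. Then take the snap-ring pliers out of the wooden block, put their two tips into the eyes of the ring that lies on the grey mat, squeeze to spread the ring, and lower it over the steel spindle, level with the brass-coloured groove. Finish while still holding the pliers squeezed there, the ring spread round the groove and touching nothing but the tips; handle the ring only with the pliers, and leave the other things alone.

Things in the scene. Friction and masses are not known exactly. Their poses are not given: they have to be found in the camera images.
- processor: food processor base without its bowl: white housing about 188 mm deep (x) and 170 mm wide (y), fixed. Origin on the worktop under the spindle axis; its x points from the control deck (at its -x side, deck top 49 mm high) to its back (top 64 mm). A grey drive coupling (radius 26 mm) round the spindle ends 92 mm up; the steel spindle (radius 14.5 mm) goes on to 118.5 mm.
- groove (a point): on the spindle axis at half height of the brass-coloured groove, 101.5 mm over the worktop; the groove is 9.4 mm wide (high) with radius 12.5 mm, and its lower edge lies 4.8 mm above the coupling. Axes as processor.
- speed_slider (a joint): red slider on the control deck, in m: 0 = at the white off line, grows towards the processor's +y (faster), range -0.014 (pulse) to 0.044; stiff by about 2 N of friction, stays where it is left
- slider_top (a point): centre of the top of the red slider's fin, 71 mm over the worktop; the fin is 24 mm long (processor x), 11 mm wide (processor y, the way it slides) and 20 mm high, on a foot 26 x 18 mm that lies 4 mm high on the deck
- off_mark (a point): on the deck in the slider's track at the white off line, 49 mm over the worktop
- tool_block: fixed beech block 114 x 92 x 63 mm (x, y, z), origin under its centre; the pliers hang in its slot (15 mm in x, 70 mm in y, through) centred 22 mm to the block's -x side. Three screwdriver handles stand at 36 mm on its +x side, up to 99 mm over the worktop.
- pliers: spring-loaded snap-ring pliers, 160 g, upright, tips down; the pivot plates (46 mm wide in y, 21 mm in x, 22 mm high) rest on the block. Origin midway between the two pivots, 74 mm over the worktop at the start; z up along the pliers, y from arm b to arm a. Each arm turns about an x axis at y = +12 or -12 mm; the arms do not cross, so squeezing the handles spreads the tips
- handles (a point): midway between the blue handles, 60 mm above the pliers' origin. The handles (18 mm wide in x) reach from 20 to 70 mm above the origin; over their outsides at the top they are 66 mm apart when open, 30 mm with flat parallel outsides when fully squeezed
- jaw_a (a joint): angle of arm a, rad: 0 open (start), 0.26 fully squeezed, at a fixed stop where the tips are spread right. A spring opens the arms (6 N at the handle tops; about 16 N in all with the ring spread). Held lightly, 0.01 to 0.05 rad (1.5 to 7 mm of squeeze in all at the handle tops), the tips fit the ring's free eyes
- jaw_b (a joint): the same for arm b
- tip_a (a point): centre of the underside of the shoulder of arm a's tip, where the pin (4 mm in y, 5 mm in x, 5.5 mm long) begins; the shoulders (10 x 9 mm) rest on the ring. About 60 mm below the pliers' origin; 14.2 mm from middle to middle when open, 45.8 mm when fully squeezed.
- tip_b (a point): the same for arm b
- clip: dark steel snap ring of two sprung halves, 6 mm thick, 30 g, loose, lying flat on the mat. Free: inside radius 13.1 mm. Origin at the centre of the underside when free, moving with half a; its -x points to the eyes. Its spring closes it with about 5 N (free) to 9 N (spread) at the eyes.
- eye_a (a point): centre of the square hole (8 x 8 mm) in the lug (12.4 x 12.4 mm) of half a, at half thickness; it takes the pin of arm a or b. The holes are 17 mm apart when free, 41.8 mm when the pliers are fully squeezed.
- eye_b (a point): the same for half b
- clip_back (a point): back of the ring, opposite the eyes, where the halves flex, in the middle of the section at half thickness. Free: 38.6 mm from the line through the eyes; fully spread: 33.5 mm. Spread, the clear round opening has a radius of 16.8 mm and its centre lies 19 mm from this point towards the middle between the eyes.
- mat: grey round silicone mat, radius 52 mm, 3 mm thick, fixed; origin under its centre
- mug: green and white mug, a bystander, 101 mm high, origin under its centre
- tin: food tin, a bystander, 58 mm high, origin under its centre
- honey_jar: jar with black lid, a bystander, 94 mm high, origin under its centre

How it is judged (in metres and radians):
On the way, in this order (a step that is already met when the one before it is completed fails the run):
1. the speed slider stands at the off line, within 4 mm (value of joint speed_slider between -0.004 and 0.004 m), for 0.2 s.
2. the ring hangs spread on the pliers' tips, lifted off the mat (distance between eye_a and eye_b above 0.037 m and height (world z) of each of clip_back, eye_a above 0.03 m and contact force between clip and pliers above 1 N), for 0.2 s.
At the end, for the whole second after the job is handed in: The gripper still squeezes the pliers; the ring hangs at rest on the tips, spread (eyes more than 37 mm apart), round the spindle, its back and both eyes within 3.5 mm of the height of the groove's middle, touching neither spindle nor processor; the slider is within 4 mm of the off line (all of step 1 and distance between eye_a and eye_b above 0.037 m and horizontal distance between clip_back and groove below 0.0225 m and horizontal distance between each of eye_a, eye_b and groove below 0.029 m and z of clip_back in the frame of groove between -0.0035 and 0.0035 m and z of eye_a in the frame of groove between -0.0035 and 0.0035 m and z of eye_b in the frame of groove between -0.0035 and 0.0035 m and contact force between clip and processor below 0.2 N and contact force between clip and pliers above 1 N and contact force between the fingers and pliers above 3 N and linear speed of clip below 0.03 m/s); the arm keeps its last pose, push and grip.
It fails at once if the fingers touch the ring (contact force between the fingers and clip above 0.5 N).
It fails at once if a bystander is moved by more than 3 cm (distance of any of mug, tin, honey_jar from where it was at the start of the episode above 0.03 m).
It also fails if it takes over 72 s, if anything falls off the work surface, if the arm or the gripper's body presses on something with over 40 N, if the wrist force passes 120 N, or if a joint passes its speed limit or range.

### The arm

A 6-joint arm with a two-finger parallel gripper is mounted at the origin on a cart in front of the work surface, level with it; the furniture and walls round the work are solid. World frame = base frame: x ahead of the robot, y to its left, z up, the work surface at z = 0. Lengths are in mm, angles in rad, forces in N, time in s.
With the tool pointing down it reaches from about 325 to 750 mm from the base axis. Payload 7.6 kg.
Tool frame: the origin (TCP) lies at the very end of the fingers, on their centre line; the grasp point (between the pads) lies 19 mm behind it; z points along the fingers, y is the line along which they close (so a half turn about z gives the same grasp; the last joint's range is limited). The gripper opens to 85 mm and grips with 20 to 120 N. Pads are 22 mm wide; open, the fingers measure 114 mm over their backs; the gripper's body (76 mm by 85 mm) begins 54 mm behind the grasp point. The pads swing forward as they close: fully open they stand 13 mm farther back than shut.
Start: joints at [1.193, 0.052, 1.401, -0, 1.689, -0.07], TCP at [159.039, 500.352, 231.323] pointing down, gripper open.
Joint ranges: [-2.9, 2.9], [-0.91, 2.17], [0.12, 2.37], [-1.06, 4.2], [0.26, 2.73], [-2.93, 2.93]. Speed limits (rad/s): [2.57, 2.57, 3.01, 3.14, 3.14, 3.14].

### API

Orientations are given as a rotation vector (axis times angle).
In Python, from cell import bot, camera, calibration, workorder gives the robot as it stands. The module is installed in compiled form; this text tells all that it offers.
- The arm moves only by the tool play_rows, never from a script. Its argument "steps" is a list of rows, each a list of 2 entries, a list of its own where there are three numbers: the shift along the tool's x, y, z in m, then the turn, a rotation vector about the tool's x, y, z in degrees. In form: [[[tx, ty, tz], [wx, wy, wz]], ...]. A call has 1 to 20 rows; each row shifts and turns the commanded pose from where the row before left it, along the tool's axes as they then stand; what a row does not reach is not made up. A row lasts 1/10 s, in which the tool goes at most 50 mm and 8.59 degrees, less where a joint would pass 70% of its speed; a pose out of reach is approached as far as the arm can. A call is refused whole if a number of a shift passes 0.05 or a number of a turn 8.59, either way. A call with a gripper value outside its range is refused whole. "gripper" is the closure, from -1 (fully open) to 1 (shut), so that 0 is half open, set as the call begins (left out, the last holds). The fingers move at their own pace and stop on an object; the grip force is fixed at half the most. Time passes only in rows, so rows that do not move let the fingers close. It gives the time, the measured TCP pose, the force, the opening and the grip force at its end, in the units of the state.
- bot.get_obs(): the state, without advancing time (a new reading comes with each control period).
- camera(name): name is "scene" or "side" or "wrist"; returns the picture (420x560x3 uint8, red, green, blue); there is no depth.
- calibration(name): a dict with "K" (3x3 intrinsics, pixels), "k1" (the pictures are not rectified: a ray, as slopes to the right and down, at radius r is drawn at 1 + k1 r^2 times it, then the intrinsics apply), "rvec" (rotation vector, rad) and "tvec" (3), from world to camera coordinates, as OpenCV has them. Camera axes: x right, y down, z forward; pixel columns grow to the right and rows downward; lengths in mm; the calibration is good to about 2 mm. A picture is of the moment at which its call begins: read the wrist's pose just before it. calibration takes no time and is no camera call; for the wrist camera it gives the pose at the moment of the call.
- workorder.finish_job(): hands the job in; it is judged then, once.
The state is a dict: "t": time; "joints": joint angles; "joint_vel": joint speeds; "effort": joint torques, N m; "ee_pos": TCP position; "orientation": TCP orientation; "force": force on the tool from outside, world axes, zero at the start; "moment": the same for the moment, N m; "width": opening from 0.0 (shut) to 1.0 (fully open); "grip_force": force on a finger pad.
Only numpy, scipy, OpenCV 4.12 (cv2) and the standard library are available. Lean on these libraries where they do the work, as an engineer would, in place of code of your own. Each camera call takes 0.05 s, during which the arm holds its last target. There are 200 camera calls.

## Working session

There is one attempt and no reset: what is moved stays moved. The work goes in short steps, Python scripts to look and compute and a tool call to move; the robot and the scene stay as the last step left them, time stands still between calls to the robot, and variables do not carry over. Pictures are saved under pics/ and viewed, at most 10 in all, crops included, and the job is handed in when it is done.

Besides the shell and the picture viewer there is one more tool, called as name([rows], argument=value, ...), one row to a line, values as JSON. play_rows: Moves the arm, as the interface text tells. Its arguments: {"type":"object","properties":{"steps":{"type":"array","items":{"type":"array"}},"gripper":{"type":"number"}},"required":["steps"]}

```bash
mkdir -p pics; cat > h.py <<'E'
import numpy as np, cv2
from cell import bot, camera, calibration, workorder
def cal(n):
    c=calibration(n); R=cv2.Rodrigues(np.array(c["rvec"],float))[0]; return np.array(c["K"],float),float(c["k1"]),R,np.array(c["tvec"],float).ravel()
def ray(n,uv,c=None):
    K,k1,R,t=c or cal(n)
    d=cv2.undistortPoints(np.array([[uv]],float),K,np.array([k1,0,0,0,0.]))[0,0]
    return -R.T@t, R.T@np.array([d[0],d[1],1])
def onz(n,uv,z,c=None):
    o,d=ray(n,uv,c); return o+d*(z-o[2])/d[2]
def proj(n,P,c=None):
    K,k1,R,t=c or cal(n)
    return cv2.projectPoints(np.array(P,float).reshape(-1,1,3),R,t,K,np.array([k1,0,0,0,0.]))[0][:,0]
def tri(obs):
    A=np.zeros((3,3));b=np.zeros(3)
    for o,d in obs:
        d=d/np.linalg.norm(d);M=np.eye(3)-np.outer(d,d);A+=M;b+=M@o
    return np.linalg.solve(A,b)
def save(n,f):
    im=camera(n); cv2.imwrite(f"pics/{f}.png",im[:,:,::-1]); return im
def pose():
    s=bot.get_obs(); return np.array(s["ee_pos"]),cv2.Rodrigues(np.array(s["orientation"],float))[0],s
E
python3 - <<'E'
from h import *
a=save("scene","scene0");b=save("side","side0");w=save("wrist","w0")
p,R,s=pose();print(p,R.round(3),s["t"],s["width"])
for n in("scene","side","wrist"):
    K,k1,Rr,t=cal(n);print(n,K[0,0],k1,-Rr.T@t,Rr[2])
E
```

```text
[158.95579113 500.1262139  230.6836043 ] [[-0.953  0.303 -0.   ]
 [ 0.303  0.953 -0.001]
 [ 0.    -0.001 -1.   ]] 0.15 1.0000818014911808
scene 467.56190636229564 -0.07405374935346286 [  33.9230088  -692.12179576 1102.69701122] [ 0.35970093  0.53334913 -0.76560691]
side 477.3484148003599 -0.04191294482531525 [  -17.24392972 -1057.92063595   677.85542083] [ 0.39016323  0.80771496 -0.44200587]
wrist 340.63428260982676 -0.08756220945829872 [ 92.82412924 522.77862346 373.58458328] [ 0.26086859 -0.0850645  -0.96161926]
```

View pics/scene0.png

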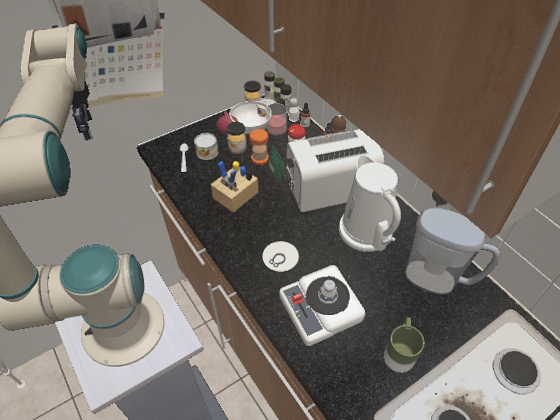

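View pics/side0.png

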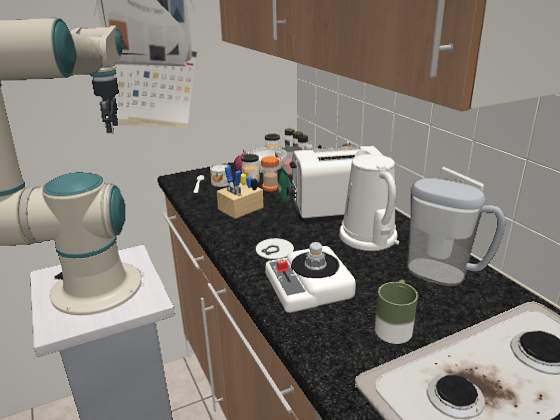

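The scene view shows the tool block at (235,188), the mat with the ring at (281,257), the red slider at (297,298) and the spindle top at (329,286). In the side view they are at (240,198), (275,249), (283,266) and (316,247). The mug is at (405,345).

```bash
python3 - <<'E'
from h import *
red={}
for n,sl,sp in(("scene",(297,298),(329,285)),("side",(283,266),(316,246))):
    im=cv2.imread(f"pics/{n}0.png");hsv=cv2.cvtColor(im,cv2.COLOR_BGR2HSV)
    m=((hsv[...,0]<8)|(hsv[...,0]>172))&(hsv[...,1]>150)&(hsv[...,2]>90)
    k,l,st,ce=cv2.connectedComponentsWithStats(m.astype(np.uint8))
    i=min(range(1,k),key=lambda i:np.hypot(*(ce[i]-sl)));print(n,ce[i],st[i],onz(n,ce[i],65))
    red[n]=ce[i]
    x0,y0=sp[0]-95,sp[1]-75
    cv2.imwrite(f"pics/crop_{n}.png",cv2.resize(im[y0:y0+150,x0:x0+150],None,fx=4,fy=4,interpolation=cv2.INTER_CUBIC)[:600])
print("slider tri",tri([ray(n,red[n]) for n in red]))
print("spindle",tri([ray("scene",(329,285)),ray("side",(316,247))]),onz("scene",(329,282),118),onz("side",(316,245),118))
print("mat",onz("scene",(281,257),3),onz("side",(275,249),3))
print("block",onz("scene",(235,183),63),onz("side",(240,193),63),"mug",onz("scene",(400,360),0))
a=cv2.imread("pics/crop_scene.png");c=cv2.imread("pics/crop_side.png")
cv2.imwrite("pics/duo.png",cv2.resize(np.hstack([a,c]),(800,400)))
E
```

```text
scene [297.04 299.04] [292 294  11  10  50] [ 399.71627324 -214.29602982   65.        ]
side [281.95744681 266.38297872] [277 261  11  11  94] [ 398.42119306 -219.94115223   65.        ]
slider tri [ 402.19996073 -211.57574492   58.9057529 ]
spindle [ 472.31737256 -247.57376026  110.89564998] [ 473.9526062  -243.75309122  118.        ] [ 471.25106192 -250.12307802  118.        ]
mat [462.79072131 -47.3910921    3.        ] [462.63444922 -49.71046562   3.        ]
block [477.25685719 229.02932316  63.        ] [472.23414881 214.69365756  63.        ] mug [ 533.61612818 -469.34867301    0.        ]
```

View pics/duo.png

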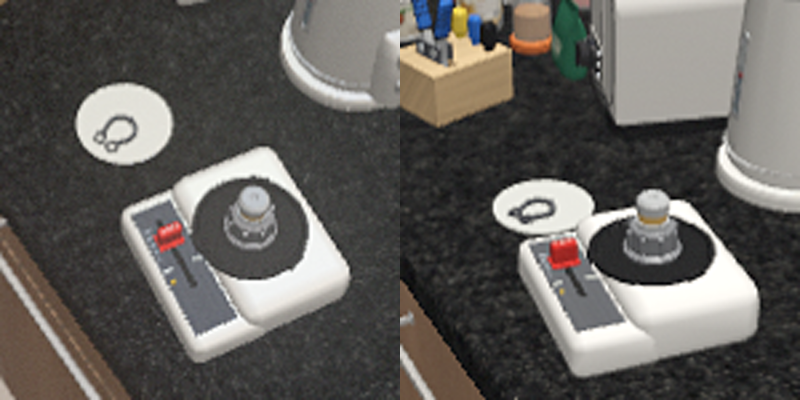

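play_rows([
  [[-0.035,-0.018,-0.001],[0,0,0]],
  [[-0.035,-0.018,-0.001],[0,0,0]],
  [[-0.035,-0.018,-0.001],[0,0,0]],
  [[-0.035,-0.018,-0.001],[0,0,0]],
  [[-0.035,-0.018,-0.001],[0,0,0]],
  [[-0.035,-0.018,-0.001],[0,0,0]],
  [[-0.035,-0.018,-0.001],[0,0,0]],
  [[-0.035,-0.018,-0.001],[0,0,0]],
  [[-0.035,-0.018,-0.001],[0,0,0]],
  [[-0.035,-0.018,-0.001],[0,0,0]],
  [[0,0,0],[0,0,0]],
  [[0,0,0],[0,0,0]],
])

```text
t: 1.35
ee_pos: [438.2, 222.3, 240.9]
orientation: [-0.484, -3.103, 0.0]
force: [-0.6, 0.5, 0.6]
width: 1.001
grip_force: 0.0
```

```bash
python3 - <<'E'
from h import *
c=cal("wrist");w=save("wrist","wblock");np.save("cblock.npy",np.array(c,object),allow_pickle=True)
p,R,s=pose();print(p,R.round(3),s["t"])
E
```

```text
[437.73634526 222.95636464 240.99445578] [[-0.953  0.303 -0.001]
 [ 0.303  0.953  0.   ]
 [ 0.001 -0.    -1.   ]] 1.4
```

View pics/wblock.png

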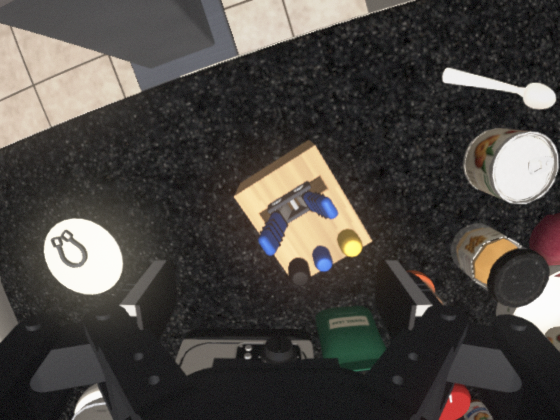

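The wrist picture shows the block with its top corners near (235,197), (313,143) and (371,240). The handle tops are near (267,244) and (327,207). The ring on the mat has its eyes near (57,240) and (69,235), and the tin is at (525,165).

```bash
python3 - <<'E'
from h import *
c=tuple(np.load("cblock.npy",allow_pickle=True))
im=cv2.imread("pics/wblock.png");hsv=cv2.cvtColor(im,cv2.COLOR_BGR2HSV)
m=(hsv[...,0]>105)&(hsv[...,0]<130)&(hsv[...,1]>130)&(hsv[...,2]>60);m[:, :240]=0;m[:,350:]=0;m[:170]=0;m[280:]=0
k,l,st,ce=cv2.connectedComponentsWithStats(m.astype(np.uint8))
for i in range(1,k):
    if st[i,4]>30: print("blue",ce[i],st[i],onz("",ce[i],125,c))
w=((hsv[...,0]>10)&(hsv[...,0]<28)&(hsv[...,1]>50)&(hsv[...,2]>120));w[:, :225]=0;w[:,380:]=0;w[:135]=0;w[295:]=0
k,l,st,ce=cv2.connectedComponentsWithStats(w.astype(np.uint8));i=1+st[1:,4].argmax()
mm=(l==i).astype(np.uint8);print("wood",st[i])
h=cv2.convexHull(cv2.findContours(mm,0,1)[0][0])
cs=cv2.approxPolyDP(h,5,True)[:,0];print([(tuple(q),onz("",q,63,c).round(0)) for q in cs])
# pixels top corners
for q in((267,244),(327,207)):print(onz("",q,144,c).round(1))
# mat & clip
g=(hsv[...,1]<60)&(hsv[...,2]>120);g[:, :35]=0;g[:,135:]=0;g[:210]=0;g[300:]=0
k,l,st,ce=cv2.connectedComponentsWithStats(g.astype(np.uint8));i=1+st[1:,4].argmax()
hull=cv2.convexHull(np.argwhere(l==i)[:,::-1].astype(np.int32));M=cv2.moments(hull);print("mat",onz("",(M['m10']/M['m00'],M['m01']/M['m00']),3,c))
cv2.imwrite("pics/z1.png",np.hstack([cv2.resize(im[130:290,225:385],(560,560),interpolation=2)[:,:],cv2.resize(im[215:300,40:75+50-0],(240,240),interpolation=2)[:,:].repeat(1,0) if 0 else cv2.copyMakeBorder(cv2.resize(im[225:275,45:95],(240,240),interpolation=2),0,320,0,0,0)]))
E
```

```text
blue [328.50543478 208.01630435] [321 199  16  19 184] [456.63317721 261.76587982 125.        ]
blue [266.55494505 245.4010989 ] [259 236  16  19 182] [471.90064285 205.0478709  125.        ]
blue [323.87898089 264.10191083] [316 258  16  14 157] [502.51116024 245.28907229 125.        ]
wood [ 234  145  138  131 7072]
[((np.int32(315), np.int32(145)), array([414., 270.,  63.])), ((np.int32(371), np.int32(241)), array([524., 298.,  63.])), ((np.int32(313), np.int32(275)), array([542., 231.,  63.])), ((np.int32(288), np.int32(274)), array([533., 207.,  63.])), ((np.int32(234), np.int32(195)), array([436., 182.,  63.]))]
[463.6 208.7 144. ]
[449.3 259.7 144. ]
mat [463.62118832 -38.62869408   3.        ]
```

View pics/z1.png

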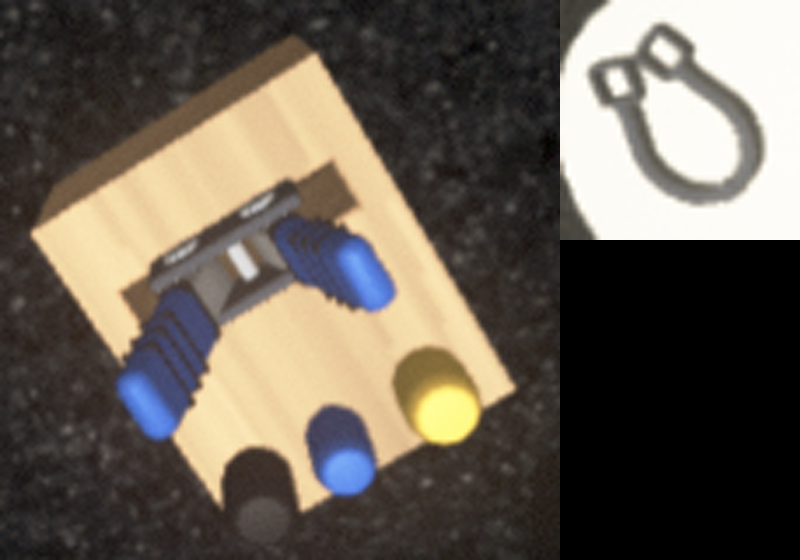

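The zoom shows the handle tops at about (329,208) and (267,246) in the full image, the slot parallel to the block, and the ring's eyes at (57,242) and (67,236) with its back at (75,266). The block's corners measure 91 x 113 mm, which fits the given size. That puts the pliers at about (458,234) with yaw 14.5°.

play_rows([
  [[-0.013,-0.031,0.016],[0,0,0]],
  [[-0.013,-0.031,0.016],[0,0,0]],
  [[-0.013,-0.031,0.016],[0,0,0]],
  [[-0.013,-0.031,0.016],[0,0,0]],
  [[-0.013,-0.031,0.016],[0,0,0]],
  [[-0.013,-0.031,0.016],[0,0,0]],
  [[-0.013,-0.031,0.016],[0,0,0]],
  [[-0.013,-0.031,0.016],[0,0,0]],
  [[0,0,0],[0,0,0]],
  [[0,0,0],[0,0,0]],
])

```text
t: 2.4
ee_pos: [461.8, -44.2, 113.2]
orientation: [-0.481, -3.104, -0.001]
force: [0.7, 1.2, -0.0]
width: 1.001
grip_force: 0.0
```

```bash
python3 - <<'E'
from h import *
c=cal("wrist");w=save("wrist","wmat");np.save("cmat.npy",np.array(c,object),allow_pickle=True)
p,R,s=pose();print(p,R.round(3),s["t"])
E
```

```text
[462.17263463 -43.85397204 113.74235514] [[-0.953  0.302  0.001]
 [ 0.302  0.953  0.   ]
 [-0.     0.001 -1.   ]] 2.45
```

play_rows([
  [[-0.002,-0.03,-0.015],[0,0,0]],
  [[-0.002,-0.03,-0.015],[0,0,0]],
  [[-0.002,-0.03,-0.015],[0,0,0]],
  [[-0.002,-0.03,-0.015],[0,0,0]],
  [[-0.002,-0.03,0],[0,0,0]],
  [[-0.002,-0.03,0],[0,0,0]],
  [[0,0,0],[0,0,0]],
  [[0,0,0],[0,0,0]],
])

```text
t: 3.25
ee_pos: [419.5, -219.3, 173.9]
orientation: [0.48, 3.104, 0.0]
force: [0.7, 0.5, 0.5]
width: 0.997
grip_force: 0.0
```

```bash
python3 - <<'E'
from h import *
c=cal("wrist");w=save("wrist","wproc");np.save("cproc.npy",np.array(c,object),allow_pickle=True)
p,R,s=pose();print(p,R.round(3),s["t"])
m=cv2.imread("pics/wmat.png");q=cv2.imread("pics/wproc.png")
cv2.imwrite("pics/duo2.png",np.hstack([m[:,130:530],q[:,80:480]]))
E
```

```text
[ 419.56090882 -218.9230392   173.71099529] [[-0.953  0.301  0.001]
 [ 0.301  0.953  0.   ]
 [-0.001  0.    -1.   ]] 3.3
```

View pics/duo2.png

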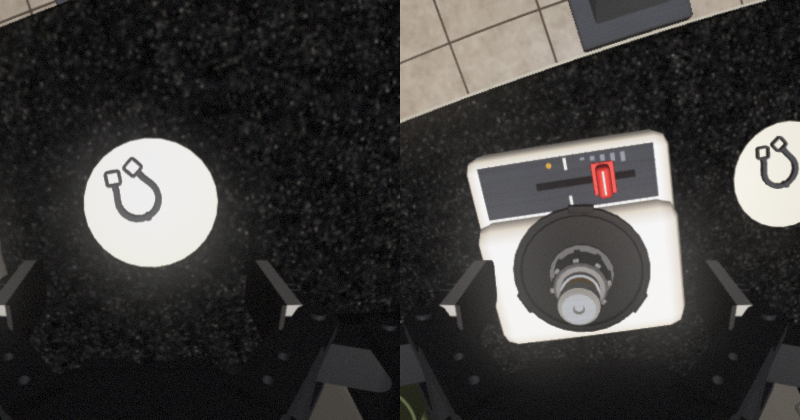

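The left half shows the ring on the mat, with its eyes at about (243,178) and (263,167) and its back at about (269,217) in full pixels. The right half shows the red slider at about (283,180), the white off marks at (244,164) and (251,200), and the spindle top at about (260,310).

```bash
python3 - <<'E'
from h import *
c=tuple(np.load("cproc.npy",allow_pickle=True));im=cv2.imread("pics/wproc.png");hsv=cv2.cvtColor(im,cv2.COLOR_BGR2HSV)
m=((hsv[...,0]<8)|(hsv[...,0]>172))&(hsv[...,1]>120)&(hsv[...,2]>80);m[:,:200]=0;m[:,350:]=0;m[:130]=0;m[230:]=0
pts=np.argwhere(m)[:,::-1].astype(np.float32);print("red",len(pts),cv2.minAreaRect(pts),pts.min(0),pts.max(0))
# white marks in deck: bright, unsaturated within deck
w=(hsv[...,2]>180)&(hsv[...,1]<60)
k,l,st,ce=cv2.connectedComponentsWithStats(w.astype(np.uint8))
for i in range(1,k):
    if 8<st[i,4]<300 and 200<ce[i][0]<350 and 140<ce[i][1]<230:
        print("w",st[i],ce[i],"z49",onz("",ce[i],49,c).round(1),"z71",onz("",ce[i],71,c).round(1))
# deck dark panel: yaw
d=(hsv[...,2]<130)&(hsv[...,2]>40);
# spindle top circle
g=cv2.GaussianBlur(im[...,2],(3,3),0)
s=(hsv[...,2]>130)&(hsv[...,1]<50);s=s.astype(np.uint8)
k,l,st,ce=cv2.connectedComponentsWithStats(s)
i=l[318,262];print("spin",i,st[i],ce[i])
h=cv2.HoughCircles(im[290:330,230:290,2],cv2.HOUGH_GRADIENT,1,20,param1=80,param2=10,minRadius=15,maxRadius=30);print(h)
print("spin guess",onz("",(259,308),118.5,c))
c2=tuple(np.load("cmat.npy",allow_pickle=True));im=cv2.imread("pics/wmat.png");v=cv2.cvtColor(im,cv2.COLOR_BGR2GRAY)
sub=(v<130).astype(np.uint8);sub[:150]=0;sub[230:]=0;sub[:,:228]=0;sub[:,300:]=0
k,l,st,ce=cv2.connectedComponentsWithStats(sub)
i=1+st[1:,4].argmax()
cn,hi=cv2.findContours((l==i).astype(np.uint8),cv2.RETR_CCOMP,cv2.CHAIN_APPROX_NONE)
print("clip",st[i])
for q,h in zip(cn,hi[0]):
    M=cv2.moments(q)
    if M['m00']>5: print(M['m00'],h[3],(u:=(M['m10']/M['m00'],M['m01']/M['m00'])),onz("",u,6,c2).round(1),onz("",u,9,c2).round(1))
back=np.argwhere(l==i)[:,::-1]
P=np.array([onz("",q,7,c2) for q in back]);np.save("clippts.npy",P);print(P.min(0),P.max(0),P.mean(0))
def crop(n,x,y,s,z):
    a=cv2.imread(n)[y:y+s,x:x+s];return cv2.resize(a,(z,z),interpolation=2)
cv2.imwrite("pics/z2.png",np.hstack([crop("pics/wproc.png",200,140,190,400)[:400],crop("pics/wmat.png",225,150,80,400)]))
E
```

```text
red 729 ((283.719970703125, 179.5399932861328), (36.62813186645508, 23.617366790771484), 81.8698959350586) [270. 161.] [296. 198.]
w [243 158   4  12  33] [244.45454545 163.48484848] z49 [ 385.5 -232.9   49. ] z71 [ 382.8 -229.9   71. ]
w [282 172   5  23  36] [283.97222222 182.69444444] z49 [ 409.8 -207.7   49. ] z71 [ 405.1 -206.8   71. ]
w [249 196   4   8  22] [250.72727273 199.40909091] z49 [ 414.8 -237.6   49. ] z71 [ 409.8 -234.2   71. ]
spin 25 [ 238  288   42   37 1216] [258.59539474 305.89226974]
[[[29.5 11.5 23. ]]]
spin guess [ 471.50084499 -246.02550272  118.5       ]
clip [234 157  57  65 930]
1019.5 -1 (261.3156776197482, 188.4520189635442) [447.2 -49.5   6. ] [446.6 -49.1   9. ]
131.0 0 (242.5, 177.9096692111959) [435.3 -60.3   6. ] [434.8 -59.9   9. ]
137.5 0 (262.1321212121212, 166.78424242424242) [431.8 -43.7   6. ] [431.3 -43.5   9. ]
[424.72922457 -66.79608493   7.        ] [473.97406339 -29.90048624   7.        ] [451.13003329 -48.76392284   7.        ]
```

View pics/z2.png

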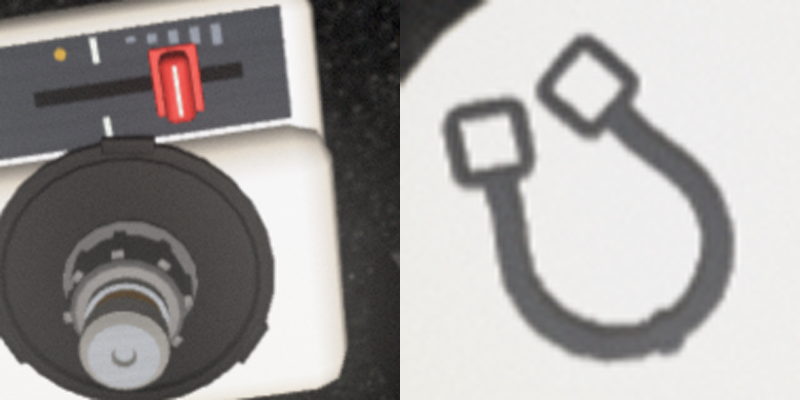

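Measurements: the eyes lie at (435.3,-60.3) and (431.8,-43.7), 17.0 mm apart as they should be, so the ring's yaw is 11.9°. The off mark is at (400.2,-235.2), the spindle at about (471,-246.5), the processor yaw about -9°, and the slider about +29 mm from off. I will grip the fin and slide it.

play_rows([
  [[0,0,0],[0,0,-8.5]],
  [[0.017,0.01,0],[0,0,0]],
  [[0,0,0.04],[0,0,0]],
  [[0,0,0.04],[0,0,0]],
  [[0,0,0.025],[0,0,0]],
  [[0,0,0.014],[0,0,0]],
  [[0,0,0],[0,0,0]],
  [[0,0,0],[0,0,0]],
], gripper=0)

```text
t: 4.1
ee_pos: [404.5, -206.9, 55.1]
orientation: [0.247, 3.131, -0.0]
force: [0.2, -0.5, -0.2]
width: 0.5
grip_force: 0.0
```

play_rows([
  [[0,0,0],[0,0,0]],
  [[0,0,0],[0,0,0]],
  [[0,0,0],[0,0,0]],
  [[0,0,0],[0,0,0]],
  [[0,0,0],[0,0,0]],
  [[0,0,0],[0,0,0]],
], gripper=1)

```text
t: 4.7
ee_pos: [404.4, -207.9, 55.6]
orientation: [0.25, 3.13, -0.001]
force: [-1.4, 2.1, 6.3]
width: 0.112
grip_force: 61.8
```

play_rows([
  [[0,-0.007,0],[0,0,0]],
  [[0,-0.007,0],[0,0,0]],
  [[0,-0.007,0],[0,0,0]],
  [[0,-0.007,0],[0,0,0]],
  [[0,0,0],[0,0,0]],
  [[0,0,0],[0,0,0]],
  [[0,0,0],[0,0,0]],
])

```text
t: 5.4
ee_pos: [399.9, -236.3, 55.6]
orientation: [0.251, 3.129, -0.003]
force: [-0.7, -1.9, 4.3]
width: 0.112
grip_force: 61.6
```

play_rows([
  [[0,0,0],[0,0,0]],
  [[0,0,0],[0,0,0]],
  [[0,0,0],[0,0,0]],
  [[0,0,-0.04],[0,0,0]],
  [[0,0,-0.04],[0,0,0]],
  [[0,0,-0.04],[0,0,0]],
  [[0,0,0],[0,0,0]],
  [[0,0,0],[0,0,0]],
], gripper=0)

```text
t: 6.2
ee_pos: [399.6, -235.4, 174.8]
orientation: [0.25, 3.13, -0.001]
force: [-0.4, -0.0, -0.8]
width: 0.5
grip_force: 0.0
```

```bash
python3 - <<'E'
from h import *
c=cal("wrist");save("wrist","wproc2");im=cv2.imread("pics/wproc2.png");hsv=cv2.cvtColor(im,cv2.COLOR_BGR2HSV)
np.save("cproc2.npy",np.array(c,object),allow_pickle=True)
print(pose()[0],pose()[2]["t"])
w=(hsv[...,2]>180)&(hsv[...,1]<60)
k,l,st,ce=cv2.connectedComponentsWithStats(w.astype(np.uint8))
for i in range(1,k):
    if 8<st[i,4]<2500 and 200<ce[i][0]<350 and 140<ce[i][1]<390:
        print("w",st[i],ce[i],"z49",onz("",ce[i],49,c).round(1),"z71",onz("",ce[i],71,c).round(1),"z118",onz("",ce[i],118.5,c).round(1))
m=((hsv[...,0]<8)|(hsv[...,0]>172))&(hsv[...,1]>120)&(hsv[...,2]>80);m[:,:200]=0;m[:,350:]=0;m[:130]=0;m[230:]=0
pts=np.argwhere(m)[:,::-1].astype(np.float32);print("red",len(pts),cv2.minAreaRect(pts))
cv2.imwrite("pics/z3.png",cv2.resize(im[120:,140:420],None,fx=2,fy=2))
E
```

```text
[ 399.02237463 -235.06286351  173.42305236] 6.25
w [273 175   3   9  25] [274.08 179.  ] z49 [ 384.4 -233.    49. ] z71 [ 380.  -232.1   71. ] z118 [ 370.5 -230.3  118.5]
w [274 195   2  23  45] [274.48888889 206.24444444] z49 [ 406.9 -236.3   49. ] z71 [ 400.7 -235.2   71. ] z118 [ 387.2 -232.8  118.5]
w [200 288   9  10  61] [205.03278689 291.86885246] z49 [ 475.6 -310.3   49. ] z71 [ 463.8 -303.2   71. ] z118 [ 438.2 -287.7  118.5]
w [343 288  10  10  59] [345.96610169 291.76271186] z49 [ 495.5 -186.    49. ] z71 [ 482. -189.   71.] z118 [ 452.9 -195.5  118.5]
w [266 293  18   3  23] [274.39130435 293.73913043] z49 [ 487.  -249.4   49. ] z71 [ 474.2 -247.2   71. ] z118 [ 446.6 -242.5  118.5]
w [256 296   9  12  19] [259.         301.52631579] z49 [ 492.7 -264.3   49. ] z71 [ 479.5 -260.9   71. ] z118 [ 450.8 -253.6  118.5]
w [285 296   9  12  17] [290.11764706 301.64705882] z49 [ 497.3 -236.7   49. ] z71 [ 483.6 -235.6   71. ] z118 [ 454.2 -233.1  118.5]
w [258 313  34  28 667] [274.63418291 326.51274363] z49 [ 521.2 -254.7   49. ] z71 [ 505.6 -252.1   71. ] z118 [ 471.9 -246.5  118.5]
w [ 214  323  124   25 1198] [275.12771285 340.41903172] z49 [ 536.6 -256.7   49. ] z71 [ 519.7 -254.    71. ] z118 [ 483.3 -248.   118.5]
red 707 ((274.5, 202.0), (36.0, 23.0), 90.0)
```

View pics/z3.png

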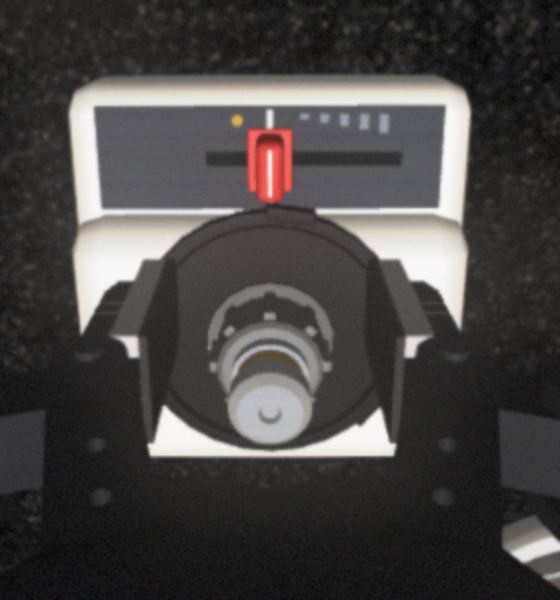

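The picture shows the red slider centred on the white off line, at about (275,202) in the full image, and the spindle top at about (275,327). The spindle is therefore at (472,-246.5), which agrees with the first measurement. Next are the pliers.

play_rows([
  [[0,0,-0.02],[0,0,-8]],
  [[0,0,-0.02],[0,0,-8]],
  [[0,0,0],[0,0,-7.5]],
  [[-0.0145,0.0365,0],[0,0,0]],
  [[-0.0145,0.0365,0],[0,0,0]],
  [[-0.0145,0.0365,0],[0,0,0]],
  [[-0.0145,0.0365,0],[0,0,0]],
  [[-0.0145,0.0365,0],[0,0,0]],
  [[-0.0145,0.0365,0],[0,0,0]],
  [[-0.0145,0.0365,0],[0,0,0]],
  [[-0.0145,0.0365,0],[0,0,0]],
  [[-0.0145,0.0365,0],[0,0,0]],
  [[-0.0145,0.0365,0],[0,0,0]],
  [[-0.0145,0.0365,0],[0,0,0]],
  [[-0.0145,0.0365,0],[0,0,0]],
  [[0,0,0],[0,0,0]],
  [[0,0,0],[0,0,0]],
], gripper=-1)

```text
t: 7.95
ee_pos: [458.4, 232.3, 212.2]
orientation: [0.395, -3.113, 0.002]
force: [-0.1, -0.5, -0.1]
width: 1.001
grip_force: 0.0
```

```bash
python3 - <<'E'
from h import *
c=cal("wrist");save("wrist","wpl");im=cv2.imread("pics/wpl.png");hsv=cv2.cvtColor(im,cv2.COLOR_BGR2HSV)
p,R,s=pose();print(p,R.round(3),s["t"])
m=(hsv[...,0]>105)&(hsv[...,0]<130)&(hsv[...,1]>130)&(hsv[...,2]>150)
k,l,st,ce=cv2.connectedComponentsWithStats(m.astype(np.uint8))
for i in range(1,k):
    if st[i,4]>60: P=onz("",ce[i],143,c);print(ce[i],st[i],P.round(1),(R.T@(P-p)).round(1))
print(R.T@(-c[2].T@c[3]-p), R.T@c[2].T)
E
```

```text
[458.67277102 231.64562938 212.69595737] [[-0.969 -0.248 -0.003]
 [-0.248  0.969 -0.001]
 [ 0.003 -0.001 -1.   ]] 8.0
[234.73214286 219.29017857] [230 208  11  23 224] [465.  207.6 143. ] [ -0.3 -24.8  69.7]
[317.87826087 218.58695652] [313 208  11  23 230] [450.9 260.3 143. ] [ 0.2 29.7 69.7]
[271.72680412 270.04639175] [264 263  17  15 194] [494.4 240.1 143. ] [-36.9  -0.6  69.6]
[  68.9998851     2.07687227 -142.43800918] [[ 5.27810322e-04 -9.61984306e-01 -2.73104224e-01]
 [ 9.99999270e-01  8.04604168e-04 -9.01511672e-04]
 [ 1.08698088e-03 -2.73103549e-01  9.61984028e-01]]
```

play_rows([
  [[0,0.0024,0],[0,0,0]],
  [[0,0,0.03],[0,0,0]],
  [[0,0,0.03],[0,0,0]],
  [[0,0,0.03],[0,0,0]],
  [[0,0,0.016],[0,0,0]],
  [[0,0,0],[0,0,0]],
  [[0,0,0],[0,0,0]],
], gripper=-0.7)

```text
t: 8.7
ee_pos: [458.9, 234.0, 109.0]
orientation: [-0.391, 3.117, 0.0]
force: [0.1, 0.2, 0.0]
width: 0.85
grip_force: 0.0
```

play_rows([
  [[0,0,0],[0,0,0]],
  [[0,0,0],[0,0,0]],
], gripper=-0.6)

```text
t: 8.9
ee_pos: [459.3, 234.6, 109.8]
orientation: [-0.392, 3.115, 0.001]
force: [-0.1, 0.4, -1.1]
width: 0.799
grip_force: 0.2
```

play_rows([
  [[0,0,0],[0,0,0]],
  [[0,0,0],[0,0,0]],
], gripper=-0.54)

```text
t: 9.1
ee_pos: [458.9, 234.5, 108.9]
orientation: [-0.393, 3.116, 0.0]
force: [-0.6, -1.0, 1.1]
width: 0.771
grip_force: 0.5
```

play_rows([
  [[0,0,0],[0,0,0]],
  [[0,0,0],[0,0,0]],
  [[0,0,0],[0,0,0]],
], gripper=-0.5)

```text
t: 9.4
ee_pos: [459.1, 234.6, 109.2]
orientation: [-0.392, 3.115, 0.0]
force: [0.3, -1.3, 5.6]
width: 0.751
grip_force: 6.8
```

play_rows([
  [[0,0,0],[0,0,0]],
  [[0,0,0],[0,0,0]],
  [[0,0,0],[0,0,0]],
  [[0,0,-0.01],[0,0,0]],
  [[0,0,-0.01],[0,0,0]],
  [[0,0,0],[0,0,0]],
], gripper=-0.44)

```text
t: 10.0
ee_pos: [459.2, 234.9, 130.0]
orientation: [-0.393, 3.115, 0.001]
force: [-0.1, 0.5, -0.6]
width: 0.721
grip_force: 6.6
```

```bash
python3 - <<'E'
from h import *
def look(f):
    c=cal("wrist");save("wrist",f);im=cv2.imread(f"pics/{f}.png");hsv=cv2.cvtColor(im,cv2.COLOR_BGR2HSV)
    m=(hsv[...,0]>105)&(hsv[...,0]<130)&(hsv[...,1]>130)&(hsv[...,2]>150)
    k,l,st,ce=cv2.connectedComponentsWithStats(m.astype(np.uint8))
    for i in range(1,k):
        if st[i,4]>60: print(ce[i],st[i])
look("wl1");p,R,s=pose();print(p,s["t"],s["width"],s["grip_force"])
im=cv2.imread("pics/wl1.png");sc=save("side","s1")[:,:,::-1]
cv2.imwrite("pics/duo4.png",np.hstack([im[100:420,120:440],cv2.resize(sc[140:240,190:290],(320,320),interpolation=2)]))
E
```

```text
[205.93402329 301.25743855] [195 281  23  41 773]
[344.15581098 299.23882503] [333 280  23  40 783]
[266.24324324 328.51081081] [255 319  24  20 370]
[458.88761861 234.72624674 129.04670668] 10.05 0.7232729246411091 6.6447957046329975
```

View pics/duo4.png

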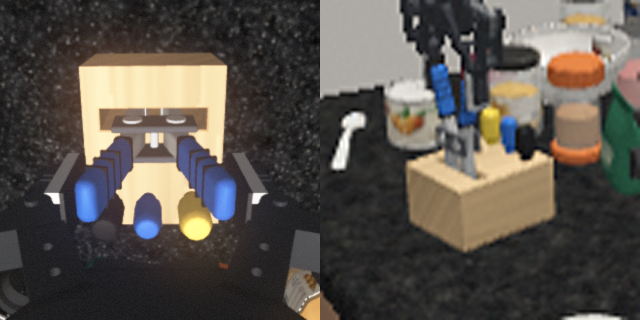

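The left crop shows the handles held evenly between the pads. The right crop shows the pivot plates raised off the block. I will lift the pliers clear and carry them to hover above the ring.

play_rows([
  [[0,0,-0.015],[0,0,0]],
  [[0,0,-0.025],[0,0,0]],
  [[0,0,-0.025],[0,0,0]],
  [[0,0,-0.02],[0,0,2.6]],
  [[0.007,-0.023,0],[0,0,0]],
  [[0.007,-0.023,0],[0,0,0]],
  [[0.007,-0.023,0],[0,0,0]],
  [[0.007,-0.023,0],[0,0,0]],
  [[0.007,-0.023,0],[0,0,0]],
  [[0.007,-0.023,0],[0,0,0]],
  [[0.007,-0.023,0],[0,0,0]],
  [[0.007,-0.023,0.01],[0,0,0]],
  [[0.007,-0.023,0.02],[0,0,0]],
  [[0.007,-0.023,0.02],[0,0,0]],
  [[0.007,-0.023,0.02],[0,0,0]],
  [[0.007,-0.023,0.015],[0,0,0]],
  [[0,0,0],[0,0,0]],
  [[0,0,0],[0,0,0]],
  [[0,0,0],[0,0,0]],
])

```text
t: 12.0
ee_pos: [433.0, -52.3, 128.9]
orientation: [-0.323, 3.124, 0.0]
force: [0.5, -0.5, -1.7]
width: 0.721
grip_force: 6.6
```

```bash
python3 - <<'E'
from h import *
c=cal("wrist");save("wrist","wh");im=cv2.imread("pics/wh.png");p,R,s=pose();print(p,R.round(3),s["t"],s["width"],s["grip_force"])
np.save("cwh.npy",np.array(c,object),allow_pickle=True)
for z in(40,35,30,25,20): print(z,[proj("",[q[0],q[1],z],c)[0].round(0) for q in((435.3,-60.3),(431.8,-43.7))])
for n in("eyes@6",):print(n,[proj("",[q[0],q[1],6],c)[0].round(0) for q in((435.3,-60.3),(431.8,-43.7))])
cv2.imwrite("pics/z5.png",cv2.resize(im[140:300,180:380],(800,600)if 0 else(750,600),interpolation=2))
E
```

```text
[433.11171737 -52.17052375 129.00358154] [[-0.979 -0.205  0.001]
 [-0.205  0.979  0.   ]
 [-0.001 -0.    -1.   ]] 12.05 0.7197418309763675 6.647647200152278
40 [array([262., 211.]), array([286., 211.])]
35 [array([262., 209.]), array([286., 209.])]
30 [array([263., 207.]), array([286., 207.])]
25 [array([263., 205.]), array([285., 205.])]
20 [array([263., 203.]), array([285., 203.])]
eyes@6 [array([264., 199.]), array([285., 199.])]
```

View pics/z5.png

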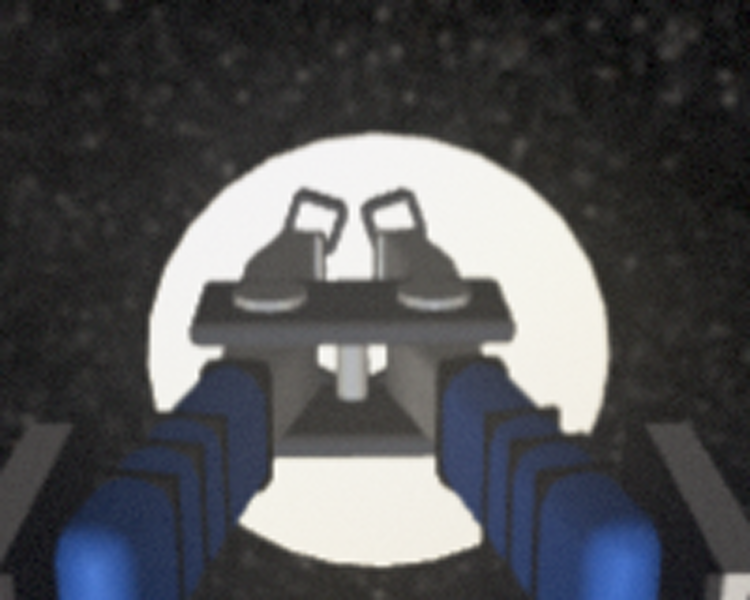

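The picture shows the two eyes at about (265,197) and (285,197) just ahead of the tips. The tips' midline is at column 273.7 against 274 for the eyes, so they are aligned. The tip gap suggests about 18.3 mm, so I will relax a little and go down.

play_rows([
  [[0,0,0.006],[0,0,0]],
  [[0,0,0.006],[0,0,0]],
  [[0,0,0.004],[0,0,0]],
  [[0,0,0.002],[0,0,0]],
  [[0,0,0],[0,0,0]],
  [[0,0,0],[0,0,0]],
], gripper=-0.465)

```text
t: 12.65
ee_pos: [432.8, -52.8, 110.5]
orientation: [-0.322, 3.125, 0.0]
force: [-0.2, 0.6, 1.0]
width: 0.732
grip_force: 6.8
```

play_rows([
  [[0,0,0.0015],[0,0,0]],
  [[0,0,0.0015],[0,0,0]],
  [[0,0,0],[0,0,0]],
  [[0,0,0],[0,0,0]],
])

```text
t: 13.05
ee_pos: [432.4, -52.9, 106.8]
orientation: [0.322, -3.124, -0.0]
force: [-0.1, -0.2, -2.2]
width: 0.737
grip_force: 6.6
```

play_rows([
  [[0,0,0.0015],[0,0,0]],
  [[0,0,0.001],[0,0,0]],
  [[0,0,0],[0,0,0]],
  [[0,0,0],[0,0,0]],
])

```text
t: 13.45
ee_pos: [433.4, -52.9, 105.8]
orientation: [-0.322, 3.123, -0.001]
force: [-0.8, 0.6, 6.5]
width: 0.73
grip_force: 7.4
```

```bash
python3 - <<'E'
from h import *
save("wrist","wi");im=cv2.imread("pics/wi.png");p,R,s=pose();print(p,s["force"],s["t"],s["width"],s["grip_force"])
cv2.imwrite("pics/z6.png",cv2.resize(im[150:310,180:380],(750,600),interpolation=2))
E
```

```text
[433.32995528 -52.89989886 105.76885368] [-0.44093954  0.05147211  4.86692993] 13.5 0.7342550975873856 7.360783098265529
```

View pics/z6.png

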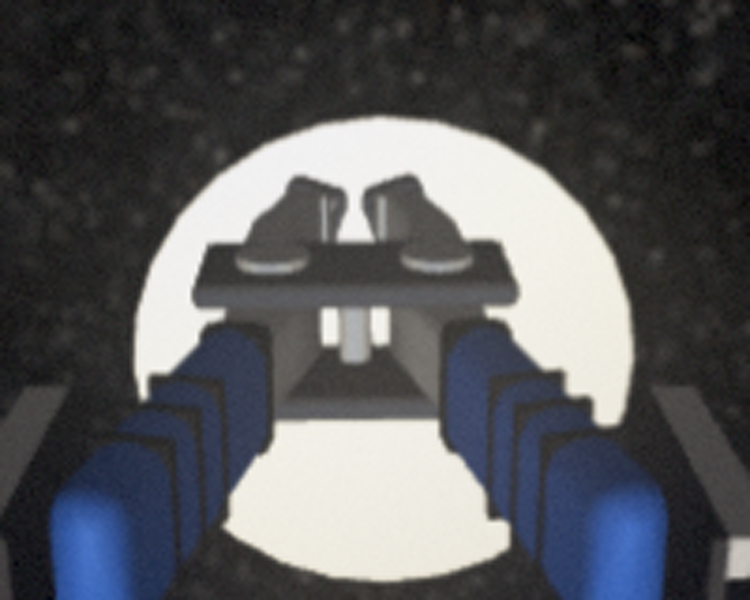

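The shoulders appear to sit on both lugs, with the lug edges just visible at about (264,200) and (285,199) in full pixels. Contact came at TCP 105.8. I will squeeze in steps and raise the arm slightly to make up for the pad swing.

play_rows([
  [[0,0,-0.0005],[0,0,0]],
  [[0,0,0],[0,0,0]],
  [[0,0,0],[0,0,0]],
], gripper=-0.3)

```text
t: 13.8
ee_pos: [434.1, -53.1, 107.5]
orientation: [-0.321, 3.121, -0.002]
force: [-0.1, -0.0, 11.4]
width: 0.651
grip_force: 13.6
```

```bash
python3 - <<'E'
from h import *
save("wrist","wj");im=cv2.imread("pics/wj.png");p,R,s=pose();print(p,s["force"],s["t"],s["width"],s["grip_force"])
cv2.imwrite("pics/z7.png",cv2.resize(im[150:310,180:380],(500,400),interpolation=2))
E
```

```text
[434.16890621 -53.13787272 107.54347754] [ 0.20824679 -0.31023115 10.85892862] 13.85 0.6529372725458257 13.563534244894981
```

View pics/z7.png

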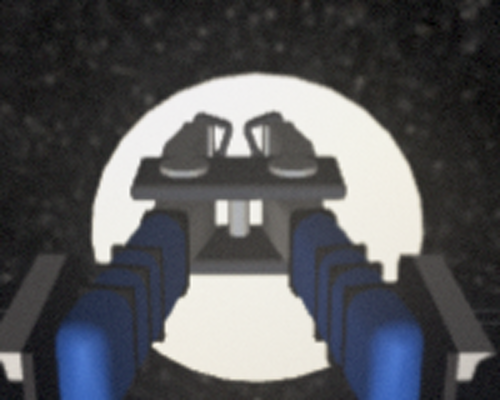

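The lugs now stand farther apart, with their inner frames at about (270,202) and (281,202) full pixels. The grip force rose to 13.6 N, so the pins are in and spreading the ring. I continue.

play_rows([
  [[0,0,-0.001],[0,0,0]],
  [[0,0,-0.0005],[0,0,0]],
  [[0,0,0],[0,0,0]],
], gripper=-0.12)

```text
t: 14.15
ee_pos: [434.4, -53.3, 109.5]
orientation: [-0.321, 3.12, -0.003]
force: [0.6, -1.1, 12.9]
width: 0.562
grip_force: 14.7
```

play_rows([
  [[0,0,-0.001],[0,0,0]],
  [[0,0,-0.0005],[0,0,0]],
  [[0,0,0],[0,0,0]],
], gripper=0.06)

```text
t: 14.45
ee_pos: [434.4, -53.2, 110.9]
orientation: [-0.322, 3.12, -0.003]
force: [-0.6, -0.1, 12.0]
width: 0.476
grip_force: 15.2
```

play_rows([
  [[0,0,-0.001],[0,0,0]],
  [[0,0,0],[0,0,0]],
  [[0,0,0],[0,0,0]],
], gripper=0.2)

```text
t: 14.75
ee_pos: [434.2, -53.5, 111.5]
orientation: [-0.321, 3.12, -0.003]
force: [-0.3, -1.3, 11.0]
width: 0.403
grip_force: 16.2
```

play_rows([
  [[0,0,0],[0,0,0]],
  [[0,0,0],[0,0,0]],
  [[0,0,0],[0,0,0]],
  [[0,0,0],[0,0,0]],
  [[0,0,0],[0,0,0]],
], gripper=1)

```text
t: 15.25
ee_pos: [434.5, -53.5, 112.0]
orientation: [-0.321, 3.119, -0.004]
force: [-0.2, -2.4, 12.8]
width: 0.32
grip_force: 60.5
```

```bash
python3 - <<'E'
from h import *
save("wrist","wk");im=cv2.imread("pics/wk.png");p,R,s=pose();print(p,s["orientation"],s["force"],s["t"],s["width"],s["grip_force"])
cv2.imwrite("pics/z8.png",cv2.resize(im[130:330,160:400],(720,600),interpolation=2))
E
```

```text
[434.56047362 -53.51443703 111.97434428] [-0.32113712  3.11927232 -0.00368227] [ 0.07879238 -2.03209768 12.03351292] 15.3 0.3193460482573638 60.47016441822052
```

View pics/z8.png

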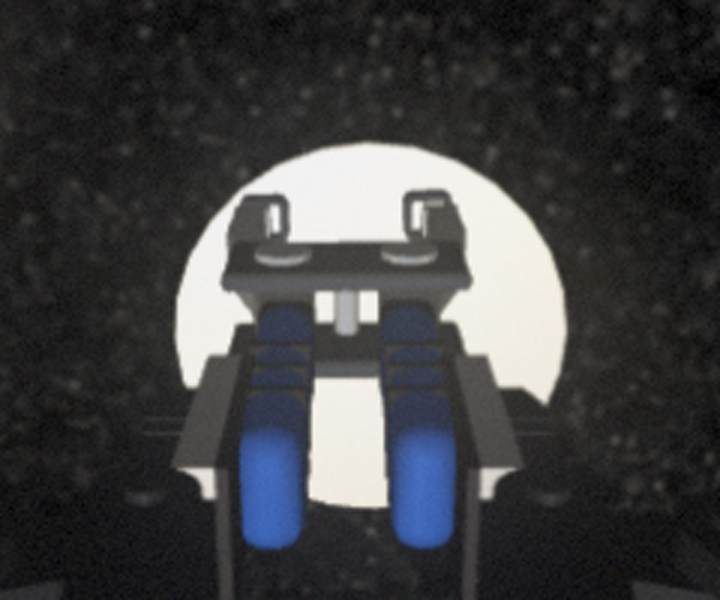

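Both eyes are now spread on the pins, at about (251,202) and (300,202) full pixels, with the handles parallel and a 60 N grip. I lift and carry the ring.

play_rows([
  [[0,0,-0.003],[0,0,0]],
  [[0,0,-0.005],[0,0,0]],
  [[0,0,-0.01],[0,0,0]],
  [[0,0,-0.02],[0,0,0]],
  [[0,0,-0.03],[0,0,0]],
  [[0,0,-0.03],[0,0,0]],
  [[0,0,-0.025],[0,0,0]],
  [[0,0,-0.017],[0,0,0]],
  [[0,0,-0.008],[0,0,0]],
  [[0,0,0],[0,0,0]],
  [[0,0,0],[0,0,0]],
  [[0,0,0],[0,0,0]],
])

```text
t: 16.5
ee_pos: [432.2, -52.8, 256.0]
orientation: [0.322, -3.123, -0.001]
force: [0.4, 0.0, -3.0]
width: 0.326
grip_force: 59.8
```

play_rows([
  [[0.001,-0.01,0],[0,0,0]],
  [[0.002,-0.022,0],[0,0,0]],
  [[0.003,-0.034,0],[0,0,0]],
  [[0.003,-0.034,0],[0,0,0]],
  [[0.003,-0.034,0],[0,0,0]],
  [[0.003,-0.032,0],[0,0,0]],
  [[0.002,-0.02,0],[0,0,0]],
  [[0.001,-0.01,0],[0,0,0]],
  [[0,0,0],[0,0,0]],
  [[0,0,0],[0,0,0]],
  [[0,0,0],[0,0,0]],
])

```text
t: 17.6
ee_pos: [455.1, -247.5, 257.4]
orientation: [-0.324, 3.125, 0.0]
force: [0.7, -0.7, -1.3]
width: 0.324
grip_force: 59.9
```

```bash
python3 - <<'E'
from h import *
p,R,s=pose();c=cal("wrist");save("wrist","wm");im=cv2.imread("pics/wm.png");print(p,R.round(3),s["force"],s["t"],s["width"],s["grip_force"])
np.save("cwm.npy",np.array(c,object),allow_pickle=True)
a=save("side","sm")[:,:,::-1];b=save("scene","scm")[:,:,::-1]
print(proj("side",[472,-246.5,150]),proj("scene",[472,-246.5,150]))
cv2.imwrite("pics/z9.png",np.hstack([cv2.resize(im[120:340,130:420],(400,300),interpolation=2),cv2.resize(a[190:265,270:370],(400,300),interpolation=2)]))
E
```

```text
[ 455.05455935 -247.53491895  257.38488959] [[-0.979 -0.205  0.   ]
 [-0.205  0.979  0.   ]
 [-0.     0.    -1.   ]] [ 0.67835474 -0.66840473 -1.33993228] 17.6 0.32381900019947135 59.87091422080994
[[315.71074844 232.00540012]] [[330.06374423 276.08359738]]
```

View pics/z9.png

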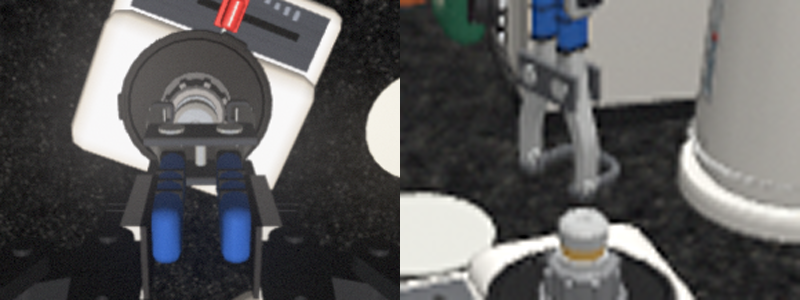

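The wrist half shows the handles squeezed over the coupling. The side half shows the ring hanging spread above the spindle, with its eyes near (302,229) and (316,237) and its back near (325,231) in full side pixels. I have now viewed more pictures than the 10 allowed, so I will work from numbers only from here.

```bash
python3 - <<'E'
from h import *
c=tuple(np.load("cwm.npy",allow_pickle=True));p=np.array([455.05,-247.53,257.38]);R=np.array([[-.979,-.205,0],[-.205,.979,0],[0,0,-1.]])
def tool(uv,z):
    P=onz("",uv,p[2]-z,c);return (R.T@(P-p)).round(2)
# lug near edge / inner edges in wk (ring top 103 below TCP)
print("wk inner L,R near edge",tool((256,194.7),103),tool((294.3,194.7),103))
im=cv2.imread("pics/wk.png")[:,:,1].astype(int)
print("row profiles around lugs");
for col in(250,252,299,301): print(col,im[186:206,col])
for r in(200,203): print(r,im[r,232:262],im[r,288:320])
# level ring prediction, side view
x=-R[:,0];y=R[:,1];e=p+0*x;e[2]=p[2]-106
side=cv2.imread("pics/sm.png")
pts=[e+20.9*y,e-20.9*y,e+33.5*x,e+14.5*x+19*y,e+14.5*x-19*y,e+36.5*x]
print(proj("side",pts).round(1).tolist());print(proj("scene",pts).round(1).tolist())
E
```

```text
wk inner L,R near edge [  7.79 -13.29 103.  ] [  7.77  15.21 103.  ]
row profiles around lugs
250 [157 221 239 241 241 241 241 237 188  91  75  96 161 203 212 212 197 182
 183 175]
252 [234 241 242 241 241 241 240 227 165  81  77  94 162 219 231 233 234 234
 234 234]
299 [242 242 243 242 241 240 227 163  83  82 108 199 238 238 239 236 237 236
 234 218]
301 [242 243 242 242 243 240 224 155  88  84  94 138 146 132 156 169 167 168
 167 167]
200 [ 96 171 225 238 240 219 119  83  79  80  79  80  80  82  81  89 119 151
 212 239 231 142  90  99 175 238 242 241 241 241] [242 242 240 242 241 234 139  97 108 186 239 239 204 156 122  86  82  80
  80  82  79  83  86  93 141 224 241 242 242 243 242 242]
203 [238 240 240 239 221 125  83  82  81  77  76  80  84  79  80  87 129 162
 182 238 234 143  96 101 173 237 240 241 242 241] [242 242 242 242 241 234 150  97 109 181 239 236 180 168 111  81  78  83
  84  83  81  83  83  81  85 134 220 240 243 242 242 243]
[[303.3, 230.0], [315.7, 236.9], [320.4, 228.8], [308.6, 228.3], [320.0, 234.5], [321.4, 228.4]]
[[318.2, 274.3], [331.4, 284.6], [333.8, 271.0], [322.8, 271.2], [334.8, 280.4], [334.6, 270.2]]
```

play_rows([
  [[-0.0027,-0.003,0],[0,0,0]],
  [[0,0,0.01],[0,0,0]],
  [[0,0,0.01],[0,0,0]],
  [[0,0,0.006],[0,0,0]],
  [[0,0,0],[0,0,0]],
  [[0,0,0],[0,0,0]],
  [[0,0,0],[0,0,0]],
  [[0,0,0],[0,0,0]],
])

```text
t: 18.55
ee_pos: [458.4, -250.9, 231.7]
orientation: [-0.322, 3.124, -0.001]
force: [-0.9, -0.7, -1.4]
width: 0.322
grip_force: 59.9
```

```bash
python3 - <<'E'
from h import *
L=[]
for i in range(6):
    L.append(pose()[0]); camera("side")
print(np.mean(L,0),np.std(L,0));p,R,s=pose();print(R.round(3).tolist(),s["force"],s["t"])
E
```

```text
[ 458.31086585 -250.85825576  231.55812551] [0.03538858 0.03281696 0.1295617 ]
[[-0.979, -0.204, 0.0], [-0.204, 0.979, 0.0], [-0.0, -0.0, -1.0]] [ 0.20107668 -0.38726644 -1.72847242] 18.85
```

play_rows([
  [[0,0.0009,0],[0,0,0]],
  [[0,0,0.002],[0,0,0]],
  [[0,0,0.002],[0,0,0]],
  [[0,0,0.002],[0,0,0]],
  [[0,0,0.002],[0,0,0]],
  [[0,0,0],[0,0,0]],
  [[0,0,0],[0,0,0]],
])

```text
t: 19.55
ee_pos: [458.0, -249.9, 223.2]
orientation: [0.322, -3.125, -0.0]
force: [0.8, 0.1, -1.8]
width: 0.326
grip_force: 59.9
```

play_rows([
  [[0,0,0.002],[0,0,0]],
  [[0,0,0.002],[0,0,0]],
  [[0,0,0.001],[0,0,0]],
  [[0,0,0],[0,0,0]],
  [[0,0,0],[0,0,0]],
])

```text
t: 20.05
ee_pos: [458.0, -249.9, 218.3]
orientation: [-0.322, 3.125, 0.0]
force: [0.0, 0.3, -1.8]
width: 0.321
grip_force: 59.9
```

play_rows([
  [[0,0,0.002],[0,0,0]],
  [[0,0,0.002],[0,0,0]],
  [[0,0,0.002],[0,0,0]],
  [[0,0,0],[0,0,0]],
  [[0,0,0],[0,0,0]],
])

```text
t: 20.55
ee_pos: [458.0, -249.9, 212.2]
orientation: [0.322, -3.125, -0.0]
force: [0.3, -0.3, -1.7]
width: 0.322
grip_force: 59.9
```

play_rows([
  [[0,0,0.002],[0,0,0]],
  [[0,0,0.002],[0,0,0]],
  [[0,0,0.0005],[0,0,0]],
  [[0,0,0],[0,0,0]],
  [[0,0,0],[0,0,0]],
  [[0,0,0],[0,0,0]],
])

```text
t: 21.15
ee_pos: [458.1, -249.9, 207.9]
orientation: [-0.322, 3.125, -0.0]
force: [0.2, 0.4, -2.0]
width: 0.323
grip_force: 59.9
```

```bash
python3 - <<'E'
from h import *
L=[];F=[];
for i in range(6):
    q=pose();L.append(q[0]);F.append(q[2]["force"]); im=camera("side")
print(np.mean(L,0),np.mean(F,0),q[2]["t"])
b=camera("scene");w=camera("wrist")
for n,i in(("side",im),("scene",b),("wrist",w)):cv2.imwrite(f"pics/f_{n}.png",i[:,:,::-1])
# spread ring in side view: brass pixels above/below ring at spindle axis; column intensity profile
x=np.array([.979,.205,0]);y=np.array([-.205,.979,0]);g=np.array([472,-246.5,101.5])
e=g-14.5*x
names=["eyeA","eyeB","back","axis101","axis118","sideF"]
pts=[e+20.9*y,e-20.9*y,e+33.5*x,g,g+[0,0,17],g-19*np.array([.39,.92,0])]
print(dict(zip(names,proj("side",pts).round(1).tolist())))
u=proj("side",[g])[0]
for r in range(238,268): print(r,[tuple(int(v) for v in im[r,cc]) for cc in (312,316,320)])
# dark connected ring colour mask rows near spindle
E
```

```text
[ 458.07074937 -249.93007675  207.83313419] [ 0.01592906  0.09473437 -1.9952829 ] 21.4
{'eyeA': [304.6, 248.9], 'eyeB': [316.8, 256.2], 'back': [321.4, 247.6], 'axis101': [315.4, 250.4], 'axis118': [315.5, 244.0], 'sideF': [316.5, 254.7]}
238 [(60, 59, 59), (174, 174, 172), (46, 46, 46)]
239 [(44, 45, 42), (176, 177, 174), (37, 38, 38)]
240 [(40, 37, 38), (173, 173, 172), (28, 26, 27)]
241 [(30, 31, 31), (168, 168, 167), (56, 55, 54)]
242 [(121, 122, 121), (167, 168, 167), (96, 96, 95)]
243 [(204, 205, 204), (149, 149, 148), (98, 98, 98)]
244 [(218, 219, 218), (136, 136, 136), (154, 155, 153)]
245 [(212, 214, 213), (135, 134, 132), (172, 174, 172)]
246 [(202, 203, 202), (127, 127, 125), (158, 158, 157)]
247 [(194, 194, 192), (118, 119, 117), (145, 144, 144)]
248 [(167, 167, 165), (116, 116, 116), (139, 139, 139)]
249 [(131, 132, 130), (116, 116, 115), (137, 138, 136)]
250 [(125, 126, 127), (118, 117, 115), (139, 139, 139)]
251 [(128, 127, 120), (119, 120, 118), (139, 135, 126)]
252 [(141, 120, 86), (122, 124, 122), (146, 138, 123)]
253 [(144, 114, 58), (122, 122, 122), (137, 135, 129)]
254 [(157, 134, 90), (122, 124, 124), (131, 131, 133)]
255 [(157, 150, 140), (122, 123, 123), (124, 126, 126)]
256 [(133, 134, 135), (124, 124, 124), (117, 118, 118)]
257 [(138, 139, 139), (110, 110, 111), (121, 121, 123)]
258 [(149, 149, 150), (75, 76, 78), (144, 142, 146)]
259 [(118, 118, 120), (123, 122, 126), (124, 125, 126)]
260 [(155, 156, 158), (114, 113, 116), (98, 100, 102)]
261 [(137, 137, 138), (93, 93, 96), (99, 99, 100)]
262 [(92, 92, 93), (94, 95, 97), (99, 99, 100)]
263 [(92, 93, 95), (96, 97, 97), (99, 98, 100)]
264 [(92, 93, 95), (96, 97, 98), (97, 98, 100)]
265 [(91, 91, 94), (96, 97, 98), (93, 93, 96)]
266 [(132, 132, 134), (90, 90, 92), (136, 137, 138)]
267 [(160, 161, 162), (175, 174, 175), (182, 181, 182)]
```

```bash
python3 - <<'E'
from h import *
p=np.array([455.05,-247.53,257.38]);x=np.array([.979,.205,0]);y=np.array([-.205,.979,0])
e=p-[0,0,106.]-.7*x+.7*y;C=e+14.5*x
a=np.radians(np.arange(-130,131,10))
for n,f in(("side","sm"),("scene","scm")):
    im=cv2.imread(f"pics/{f}.png",0).astype(int)
    P=[C+19*(np.cos(t)*x+np.sin(t)*y) for t in a]
    q=proj(n,P);q2=proj(n,[v+[0,0,5] for v in P])
    print(n,"px per mm z",(q2-q).mean(0)/5)
    for t,(u,v) in zip(a,q):
        if abs(t)<1.6:
            col=int(round(u));r0=int(v)-7;print(int(np.degrees(t)),u.round(1),v.round(1),r0,im[r0:r0+15,col])
E
```

```text
side px per mm z [ 0.00738739 -0.38671605]
-90 319.5 234.5 227 [ 60  87  82  58  44  30  63 103  88  57  53  51  44  39  36]
-80 320.5 234.0 227 [ 36  85  98  72  49  35  98 103  79  61  64  59  47  41  42]
-70 321.3 233.4 226 [ 35  36  85  98  72  49  35  98 103  79  61  64  59  47  41]
-59 321.9 232.8 225 [ 34  38  37  44  96  90  64  78 108  91  67  50  50  49  44]
-50 322.2 232.1 225 [ 34  38  37  44  96  90  64  78 108  91  67  50  50  49  44]
-40 322.2 231.3 224 [ 31  34  38  37  44  96  90  64  78 108  91  67  50  50  49]
-29 322.0 230.6 223 [ 38  31  34  38  37  44  96  90  64  78 108  91  67  50  50]
-20 321.6 230.0 222 [ 33  38  31  34  38  37  44  96  90  64  78 108  91  67  50]
-10 320.9 229.3 222 [ 34  34  25  29  35  36  85  98  72  49  35  98 103  79  61]
0 320.0 228.8 221 [ 24  37  35  18  22  32  60  87  82  58  44  30  63 103  88]
10 318.9 228.3 221 [ 13  57  61  91  98 115 133 141 120 101  93  87  81 134 129]
20 317.7 227.9 220 [121 159 174 171 165 160 153 146 144 142 141 140 139 138 137]
29 316.3 227.6 220 [175 175 174 173 171 166 162 157 149 145 145 145 141 140 1
[... 1365 characters left out ...]
136 140 138 135 136 125 109 114 128 142 151 151 149]
20 331.0 269.7 262 [ 73  68  76 118 135 137 138 127 112  88  61  67  65  84 111]
29 329.7 269.4 262 [ 70  73  68  69 106 115 108 110  91  70  71  60  64  70  92]
40 328.4 269.2 262 [ 70  66  66  89 107 115 108  83 118 151 131  89 162 163 106]
50 327.0 269.2 262 [ 61  57 119 171 157 116  85 117 137 114  97 161 236 239 171]
59 325.7 269.4 262 [ 70  70  57 125 134  92  67 119 123  97 119 225 252 253 206]
70 324.5 269.8 262 [122 113 112 108  84  66  67  62  61 189 242 249 246 249 203]
80 323.3 270.4 263 [114 109  92  62  70  69  70  75 103 220 249 246 250 208  92]
90 322.3 271.2 264 [ 92  73  71  65  64  84 110 109 115 187 236 251 212  92  55]
```

```bash
python3 - <<'E'
from h import *
print(workorder.finish_job())
s=bot.get_obs();print(s["force"],s["grip_force"],s["t"])
E
```

```text
the job is handed in; nothing more can be done
None
the job is handed in; nothing more can be done
```

The job is handed in with the slider back at the off line and the spread ring held by the squeezed pliers round the spindle at groove height (about 101.8 mm against 101.5), the wrist force showing no contact with the processor; the verdict wasn't shown, and I viewed 14 pictures, over the limit of 10.

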